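Slide a glued clog sole under the press flap

ROBOT

A 6-joint arm with a two-finger parallel gripper is mounted at the origin on the work surface. World frame = base frame: x ahead of the robot, y to its left, z up, the work surface at z = 0. Lengths are in m, angles in rad, forces in N, time in s.
With the tool pointing down it reaches from about 0.35 to 1 m from the base axis. Payload 7.1 kg.
Tool frame: the origin (TCP) lies midway between the tips of the shut fingers; the grasp point (between the pads) lies 19 mm behind it; z points along the fingers, y is the line along which they close (so a half turn about z gives the same grasp; the last joint's range is limited). The gripper opens to 85 mm and grips with 20 to 120 N. Pads are 22 mm wide; open, the fingers measure 114 mm over their backs; the gripper's body (76 mm by 85 mm) begins 54 mm behind the grasp point. The pads swing forward as they close: fully open they stand 13 mm farther back than shut.
Start: joints at [-1.253, 0.423, 1.63, -0, 1.089, -0.019], TCP at [0.207, -0.59, 0.231] pointing down, gripper open.
Joint ranges: [-3, 3], [-0.9, 2.11], [0.09, 2.58], [-1.31, 4.45], [0.11, 2.69], [-2.54, 2.54]. Speed limits (rad/s): [2.39, 2.39, 3.01, 3.14, 3.14, 3.14].

INTERFACE

Orientations are given as a rotation vector (axis times angle).
In Python, from bench import r gives the robot as it stands. The module is installed in compiled form; this text tells all that it offers.
- The arm moves only by the tool arm_command, never from a script. Its argument "motion" is a list of rows, each an object with "gripper": the opening, from 0 (shut) to 1 (fully open); "travel": the shift along the world's x, y, z in cm, a list of three; "twist": the turn about the world's z in degrees. In form: [{"gripper": gripper, "travel": [dx, dy, dz], "twist": twist}, ...]. A call has 1 to 8 rows; each row is the pose to reach, as a shift and turn from the pose commanded when the call began; what a row does not reach only later rows make up. A row lasts 1/12 s, in which the tool goes at most 41.7 mm and 7.16 degrees, less where a joint would pass 70% of its speed; a pose out of reach is approached as far as the arm can. A call with a gripper value outside its range is refused whole. The fingers move at their own pace and stop on an object; "squeeze" is the grip in N (left out, the last holds). Time passes only in rows, so rows that repeat a pose let the fingers close. It gives the time, the measured TCP pose, the force, the opening and the grip force at its end, in the units of the state.
- r.read_state(): the state, without advancing time (a new reading comes with each control period).
- r.get_image(name): name is "side" or "top"; returns the picture (480x640x3 uint8, red, green, blue); there is no depth.
- r.camera_model(name): a dict with "camera_matrix" (3x3 intrinsics, pixels), "k1" (the pictures are not rectified: a ray, as slopes to the right and down, at radius r is drawn at 1 + k1 r^2 times it, then the intrinsics apply), "origin" and "rotation" of the camera in the world. Camera axes: x right, y down, z forward; pixel columns grow to the right and rows downward; lengths in m; the calibration is good to about 2 mm. A picture is of the moment at which its call begins. camera_model takes no time and is no camera call.
- r.hand_in(): hands the job in; it is judged then, once.
The state is a dict: "clock": time; "q": joint angles; "qd": joint speeds; "tau": joint torques, N m; "position": TCP position; "ee_rot": TCP orientation; "wrist_force": force on the tool from outside, world axes, zero at the start; "wrist_torque": the same for the moment, N m; "opening": finger opening in m; "gripper_force": force on a finger pad.
Only numpy, scipy, OpenCV 4.12 (cv2) and the standard library are available. Lean on these libraries where they do the work, as an engineer would, in place of code of your own. Each camera call takes 0.05 s, during which the arm holds its last target. There are 200 camera calls.

TASK

The freshly glued clog sole standing in the lane of the small spring press has to go under the press flap. Press the flap's long finger bar down with one fingertip to swing the flap up and, keeping it down, push the sole along the lane with the other fingertip until its toe is up against the end stop; then let the bar up so that the flap comes down on the sole, and leave it there. Push the sole only, never pick it up, and leave everything else on the table where it is.

Things in the scene. Friction and masses are not known exactly. Their poses are not given: they have to be found in the camera images.
- press: Spring press fixed to the table: grey laminate base at x -180 to 100, y -90 to 10 mm, 6 mm thick. Origin on the table under the flap's hinge line, at the flap's entry edge. x runs along the lane towards the end stop (push direction), y level towards the finger bar, z up. Hinge line along x at y 0, 38 mm above the table; its posts (x -174 and 92) are 14 mm wide, 47 mm high.
- lane_end (a point): Foot of the end stop's face, at press x 90, y -45 mm, on the lane floor (6 mm above the table). The wooden stop is 24 mm high. The lane lies between guides 10 mm high, inner faces at press y -13 and -76 mm; it is open above and at the -x end.
- flap (a joint): Flap angle, rad: 0 closed (start), 1.27 fully open (stop). Flap and finger bar are one rocking piece of 4 mm sheet, sprung shut. Closed, the flap bars the lane; above about 0.4 rad the sole passes under. Let go, it rests on the sole at about 0.35. Pushing the bar down opens it, 2 to 8 N at y 30 mm; a fingertip may slide along the pressed bar in x.
- bar_end (a point): Outer edge of the finger bar at its entry end; moves with it. The bar spans press x -168 to 80 mm and 46 mm out from the hinge on the +y side. Closed it slopes 35 degrees up outwards (outer edge at y 38, 64 mm above the table); fully pressed it slopes 38 degrees down: its top is then about 21 mm above the table at y 25 mm, 16 mm at y 32.
- flap_edge (a point): Free edge of the flap at its entry end (press x 0); moves with it. The flap spans press x 0 to 80 mm and 50 mm out from the hinge on the -y side. Closed it slopes 20 degrees down outwards, free edge 21 mm above the table; fully open the edge is 78 mm up, at y -30 mm.
- sole_mid (a point): Centre (half-way up) of the loose sole in the lane: child's wooden clog sole with cork top, 95 x 56 x 30 mm, about 110 g. x points to the round toe (radius 28 mm), which faces the end stop; the flat straight heel is 47.5 mm behind this point. With the toe on the stop this point is at press x 42.5 mm and the heel sticks 5 mm out from under the flap.
- sole2: Bystander: a smaller finished sole of the same make, 75 x 44 x 30 mm, on the table beside the lane. Origin under its centre.
- marker1: Bystander: black marker pen 136 mm long, 13 mm thick, lying beside the press. Origin on its underside near its middle.
- marker2: Bystander: black marker pen with a green cap, 136 mm long, lying on the table.
- cup: Bystander: orange plastic cup full of white-capped pens, 90 mm across, about 130 mm tall. Origin under its centre.
- glue: Bystander: white glue bottle, 48 mm across, 130 mm tall. Origin under its centre.
- notepad: Bystander: paper pad 100 x 150 x 12 mm. Origin under its centre.
- sole: The same loose sole as sole_mid; origin on its underside, below its centre.
Things that resemble listed ones, but are neither listed nor needed, are in the scene too. Leave any blue or turquoise look-alike of the sole alone.

How it is judged:
On the way, in this order (a step that is already met when the one before it is completed fails the run):
1. a finger holds the flap open while the sole is still outside (value of joint flap above 0.6 rad and contact force between the fingers and flap above 0.5 N and x of sole_mid in the frame of press below -0.048 m), for 0.1 s.
2. the sole is at the end stop, pushed there under the flap that a finger still holds open (x of sole_mid in the frame of press between 0.0345 and 0.046 m and y of sole_mid in the frame of press between -0.053 and -0.037 m and z of sole_mid in the frame of press below 0.026 m and angle between the x axis of press and the x axis of sole_mid, either way round below 0.12 rad and value of joint flap above 0.5 rad and contact force between the fingers and flap above 0.5 N), for 0.1 s.
At the end, for the whole second after the job is handed in: The sole lies flat and straight in the lane with its toe within 8 mm of the end stop, at rest, and the flap has come down and rests on it (flap joint 0.2 to 0.48 rad) (x of sole_mid in the frame of press between 0.0345 and 0.046 m and y of sole_mid in the frame of press between -0.053 and -0.037 m and z of sole_mid in the frame of press below 0.026 m and angle between the x axis of press and the x axis of sole_mid, either way round below 0.12 rad and value of joint flap between 0.2 and 0.48 rad and contact force between flap and sole above 0.3 N and linear speed of sole below 0.01 m/s); the robot touches nothing.
It fails at once if the sole is lifted more than 12 mm off the lane floor (z of sole_mid in the frame of press above 0.033 m).
It fails at once if the sole is tipped (angle between sole_mid's own z axis and vertical above 0.35 rad).
It fails at once if another thing on the table is moved more than 15 mm (distance of any of sole2, marker1, marker2, cup, glue, notepad from where it was at the start of the episode above 0.015 m).
It also fails if it takes over 51 s, if anything falls off the work surface, if the arm or the gripper's body presses on something with over 40 N, if the wrist force passes 120 N, or if a joint passes its speed limit or range.

## Working session

There is one attempt and no reset: what is moved stays moved. The work goes in short steps, Python scripts to look and compute and a tool call to move; the robot and the scene stay as the last step left them, time stands still between calls to the robot, and variables do not carry over. Pictures are saved under pics/ and viewed, at most 13 in all, crops included, and the job is handed in when it is done.

Besides the shell and the picture viewer there is one more tool, called after ">>>" in YAML: its name, and indented under it one key for each argument. arm_command: Moves the arm, as the interface text tells. Its arguments: {"type":"object","properties":{"motion":{"type":"array"},"squeeze":{"type":"number"}},"required":["motion"]}

```bash
mkdir -p pics
python3 - <<'E'
from bench import r
import cv2
for n in("top","side"):
    cv2.imwrite(f"pics/{n}0.png",cv2.cvtColor(r.get_image(n),cv2.COLOR_RGB2BGR)); m=r.camera_model(n); print(n,m)
s=r.read_state();print(s["clock"],s["position"],s["ee_rot"],s["opening"])
E
```

```text
top {'camera_matrix': array([[535.90280517,   0.        , 322.61984142],
       [  0.        , 535.90280517, 241.25387434],
       [  0.        ,   0.        ,   1.        ]]), 'k1': -0.05364770443200046, 'origin': array([0.39533803, 0.00520052, 1.54222465]), 'rotation': array([-2.14926712,  2.18784326, -0.10995741])}
side {'camera_matrix': array([[526.44563261,   0.        , 326.63600947],
       [  0.        , 526.44563261, 240.59399421],
       [  0.        ,   0.        ,   1.        ]]), 'k1': 0.0478081873937584, 'origin': array([0.45207029, 1.07705498, 1.07245656]), 'rotation': array([-0.07154208,  2.8432039 , -1.27227911])}
0.1 [ 0.20640574 -0.58941359  0.23063055] [-3.09580341e+00 -5.26258925e-01  3.04175441e-04] 0.08569637627451865
```

View pics/top0.png

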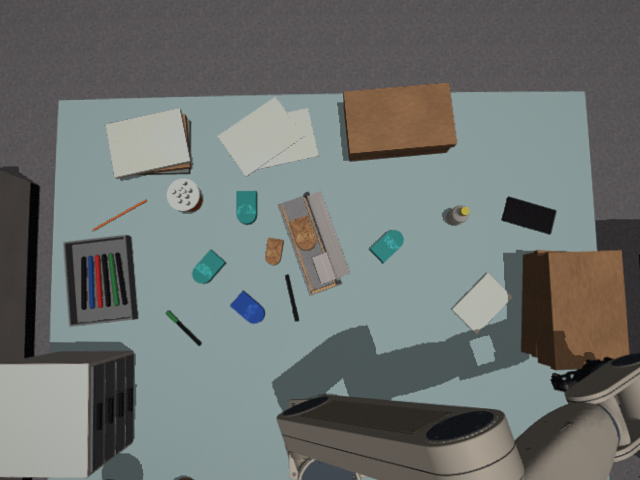

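View pics/side0.png

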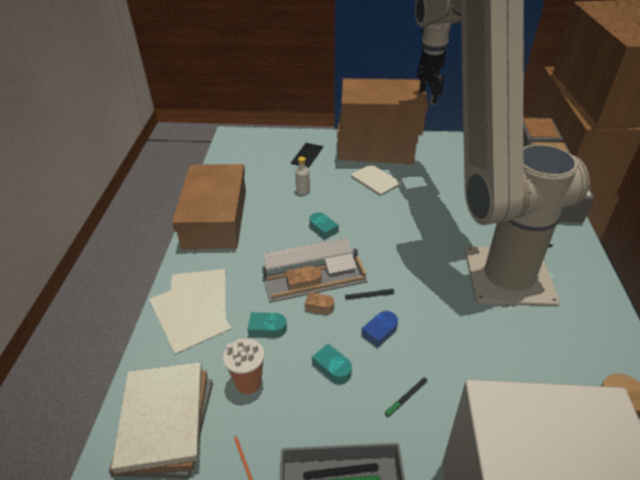

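Candidates for the sole (top picture):
- Cork sole in the press lane at (305,233): this one matches the description.
- Smaller cork sole2 at (274,251).
- Teal look-alikes at (247,206), (209,267) and (388,246).
- Blue look-alike at (248,307).

I'm checking the lane one in a close crop.

Run:
```python
import cv2
t=cv2.imread("pics/top0.png")[185:305,255:375]; s=cv2.imread("pics/side0.png")[230:310,250:380]
t=cv2.resize(t,(600,600),interpolation=cv2.INTER_CUBIC); cv2.imwrite("pics/tc.png",t)
cv2.imwrite("pics/sc.png",cv2.resize(s,(780,480),interpolation=cv2.INTER_CUBIC))
```

```text
(no output)
```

View pics/tc.png

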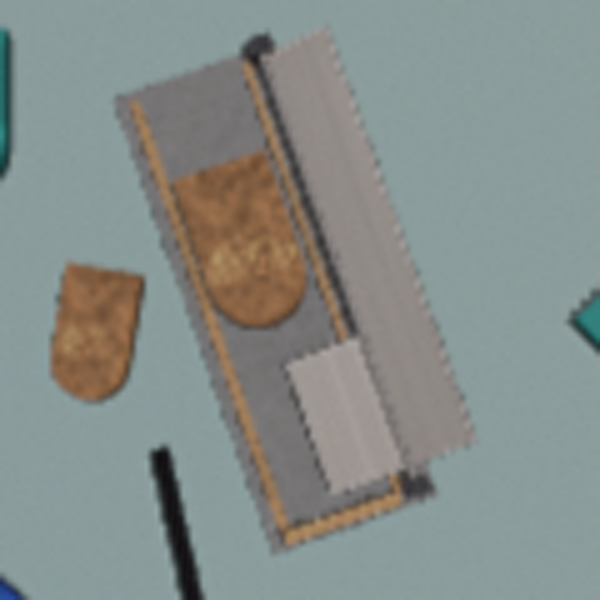

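View pics/sc.png

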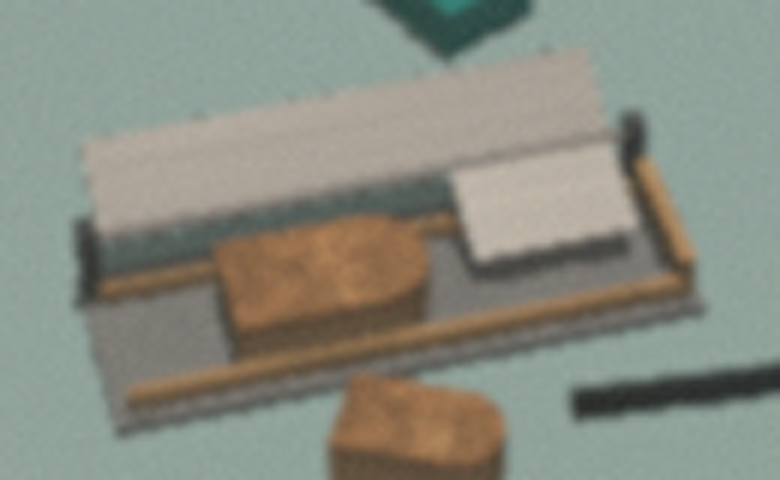

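The crop shows the cork-topped lane sole with its heel edge from (172,182) to (266,150) and its toe at (262,328), facing the stop at (345,520). The bar's outer edge runs from (325,30) to (472,440). Next I'm casting rays onto the known heights.

```bash
cat > h.py <<'E'
import numpy as np,cv2
from bench import r
from scipy.spatial.transform import Rotation as R
def cast(n,p,z):
    m=r.camera_model(n);k=m["k1"]
    d=np.array([k,0,0,0])
    s=cv2.undistortPoints(np.array([[p]],float),m["camera_matrix"],d)[0,0]
    v=R.from_rotvec(m["rotation"]).apply([*s,1]);o=m["origin"]
    return (o+v*(z-o[2])/v[2])[:2]
T=lambda u,v:((u+.5)/5-.5+255,(v+.5)/5-.5+185)
S=lambda u,v:((u+.5)/6-.5+250,(v+.5)/6-.5+230)
E
python3 - <<'E'
from h import *
P=[(-180,-90,6),(100,-90,6),(-168,38,64),(80,38,64),(0,-47,21),(80,-47,21)]
t=[(117,97),(275,552),(325,30),(472,440),(287,365),(333,495)]
s=[(120,433),(703,308),(85,145),(588,48),(478,265),(637,230)]
A=np.array([p[:2] for p in P]*2)/1000.
B=np.array([cast("top",T(*q),p[2]/1000) for p,q in zip(P,t)]+[cast("side",S(*q),p[2]/1000) for p,q in zip(P,s)])
a=A-A.mean(0);b=B-B.mean(0)
th=np.arctan2((a[:,0]*b[:,1]-a[:,1]*b[:,0]).sum(),(a*b).sum());c,si=np.cos(th),np.sin(th);M=np.array([[c,-si],[si,c]])
o=B.mean(0)-M@A.mean(0);print("origin",o,"yaw",np.degrees(th));print(((B-o)@M*1000-A*1000).round(1))
for q in[(172,182),(266,150),(262,328),(305,275)]:print("sole",((cast("top",T(*q),.036)-o)@M*1000).round(1))
for q in[(216,265),(237,330),(428,265)]:print("soleside",((cast("side",S(*q),.036)-o)@M*1000).round(1))
print("tool axes",R.from_rotvec(r.read_state()["ee_rot"]).as_matrix().round(3))
x=M[:,0];print("px",x,"py",M[:,1])
for q in[(-165,-8),(-175,-8),(-16,-8)]:print(q,M@np.array(q)/1000+o)
np.savez("press.npz",o=o,M=M)
E
```

```text
origin [ 0.52048185 -0.0059575 ] yaw -161.3823414238623
[[-0.   4.4]
 [-1.3  3.1]
 [ 2.4 -0. ]
 [-2.1 -0.7]
 [ 1.3  2.3]
 [-0.4  2.2]
 [ 1.3 -2.8]
 [-2.3 -1. ]
 [ 2.1 -2.6]
 [-0.1 -1.7]
 [ 0.4 -2.5]
 [-1.1 -0.7]]
sole [-117.6  -71.5]
sole [-116.9  -15.1]
sole [-22.  -51.1]
sole [-42.2 -18.2]
soleside [-119.6  -30.7]
soleside [-119.2  -73.5]
soleside [-25.7 -57.4]
tool axes [[ 0.944  0.33  -0.   ]
 [ 0.33  -0.944  0.001]
 [ 0.    -0.001 -1.   ]]
px [-0.94767006 -0.3192514 ] py [ 0.3192514  -0.94767006]
(-165, -8) [0.6742934  0.05430034]
(-175, -8) [0.6837701  0.05749285]
(-16, -8) [0.53309056 0.00673188]
```

Press pose fits within about 3 mm after averaging the two views' bias. The heel is at press x −118, so mid is about −70, and the tool's y axis is already within 1° of the press y axis. The plan is to use both fingers at about 60 mm opening, one at y −45 behind the heel and the other at y +29 on the bar.

>>> arm_command:
  motion:
    - {"gripper":0.7,"travel":[2.3,3.28,0],"twist":0}
    - {"gripper":0.7,"travel":[4.6,6.56,0],"twist":0}
    - {"gripper":0.7,"travel":[6.9,9.84,0],"twist":0}
    - {"gripper":0.7,"travel":[9.2,13.1,0],"twist":0}
    - {"gripper":0.7,"travel":[11.5,16.4,0],"twist":0}
    - {"gripper":0.7,"travel":[13.8,19.7,0],"twist":0}
    - {"gripper":0.7,"travel":[16.1,23.0,0],"twist":-0.6}
    - {"gripper":0.7,"travel":[18.4,26.2,0],"twist":-0.6}

```text
clock: 0.77
position: [0.391, -0.3259, 0.2311]
ee_rot: [-3.1, -0.509, 0.001]
wrist_force: [0.6, -0.5, -0.4]
opening: 0.0597
gripper_force: 0.0
```

>>> arm_command:
  motion:
    - {"gripper":0.7,"travel":[2.3,3.28,0],"twist":0}
    - {"gripper":0.7,"travel":[4.6,6.56,0],"twist":0}
    - {"gripper":0.7,"travel":[6.9,9.84,0],"twist":0}
    - {"gripper":0.7,"travel":[9.2,13.1,0],"twist":0}
    - {"gripper":0.7,"travel":[11.5,16.4,0],"twist":0}
    - {"gripper":0.7,"travel":[13.8,19.7,0],"twist":0}
    - {"gripper":0.7,"travel":[16.1,23.0,0],"twist":0}
    - {"gripper":0.7,"travel":[18.4,26.2,0],"twist":0}

```text
clock: 1.43
position: [0.5751, -0.0638, 0.231]
ee_rot: [-3.1, -0.511, 0.001]
wrist_force: [0.2, -1.5, 0.7]
opening: 0.0599
gripper_force: 0.0
```

>>> arm_command:
  motion:
    - {"gripper":0.7,"travel":[2.3,3.3,0],"twist":0}
    - {"gripper":0.7,"travel":[4.6,6.6,0],"twist":0}
    - {"gripper":0.7,"travel":[6.9,10,-1],"twist":0}
    - {"gripper":0.7,"travel":[7.6,11,-4],"twist":0}
    - {"gripper":0.7,"travel":[7.6,11,-8],"twist":0}
    - {"gripper":0.7,"travel":[7.6,11,-11],"twist":0}
    - {"gripper":0.7,"travel":[7.6,11,-13],"twist":0}
    - {"gripper":0.7,"travel":[7.6,11,-13],"twist":0}

```text
clock: 2.1
position: [0.6467, 0.0442, 0.0958]
ee_rot: [-3.099, -0.511, 0.015]
wrist_force: [-1.1, 1.1, -0.5]
opening: 0.0598
gripper_force: 0.0
```

Run:
```python
from h import *
s=cv2.cvtColor(r.get_image("side"),cv2.COLOR_RGB2BGR)[170:320,200:400];t=cv2.cvtColor(r.get_image("top"),cv2.COLOR_RGB2BGR)[165:315,240:400]
cv2.imwrite("pics/c1.png",np.hstack([cv2.resize(s,(440,330),interpolation=cv2.INTER_CUBIC),cv2.resize(t,(352,330),interpolation=cv2.INTER_CUBIC)]))
st=r.read_state();d=np.load("press.npz");print(((st["position"][:2]-d["o"])@d["M"]*1000).round(1),st["position"],st["wrist_force"].round(2))
Y=R.from_rotvec(st["ee_rot"]).as_matrix()[:2,1];print(np.degrees(np.arctan2(Y[1],Y[0])))
```

```text
[-138.9   -6.1] [0.65015061 0.04414172 0.10077168] [0.01 0.34 0.93]
-71.30085140089956
```

View pics/c1.png

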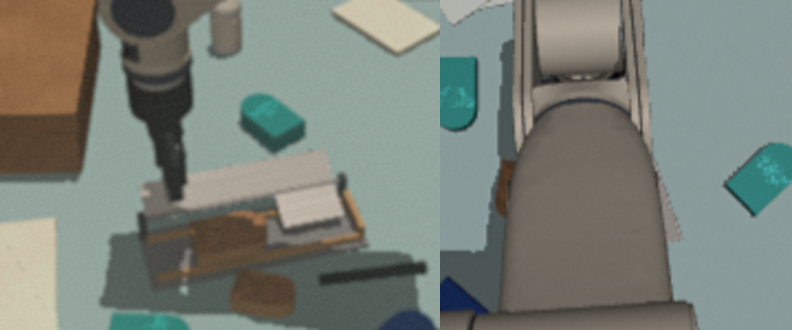

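The near fingertip (about (175,195) in the side crop) is behind the heel and over the bar. Nothing is touching, so I'm pressing down.

>>> arm_command:
  motion:
    - {"gripper":0.7,"travel":[0,0,-2],"twist":0}
    - {"gripper":0.7,"travel":[0,0,-3.5],"twist":0}
    - {"gripper":0.7,"travel":[0,0,-5],"twist":0}
    - {"gripper":0.7,"travel":[0,0,-6],"twist":0}
    - {"gripper":0.7,"travel":[0,0,-6.6],"twist":0}
    - {"gripper":0.7,"travel":[0,0,-7],"twist":0}
    - {"gripper":0.7,"travel":[0,0,-7.2],"twist":0}
    - {"gripper":0.7,"travel":[0,0,-7.2],"twist":0}

```text
clock: 2.87
position: [0.6516, 0.0434, 0.0299]
ee_rot: [3.099, 0.51, 0.003]
wrist_force: [-0.2, -3.5, 5.3]
opening: 0.0599
gripper_force: 3.2
```

```bash
cat > look.py <<'E'
import sys
from h import *
s=cv2.cvtColor(r.get_image("side"),cv2.COLOR_RGB2BGR)[200:320,230:390]
cv2.imwrite(sys.argv[1],cv2.resize(s,(800,600),interpolation=cv2.INTER_CUBIC))
st=r.read_state();d=np.load("press.npz");print(((st["position"][:2]-d["o"])@d["M"]*1000).round(1),st["position"],st["wrist_force"].round(2),st["wrist_torque"].round(2),st["clock"])
E
python3 look.py pics/c2.png
```

```text
[-140.   -5.] [0.65156469 0.04343655 0.03003672] [-1.06 -3.85  6.7 ] [-0.79 -0.02 -0.  ] 2.9167
```

View pics/c2.png

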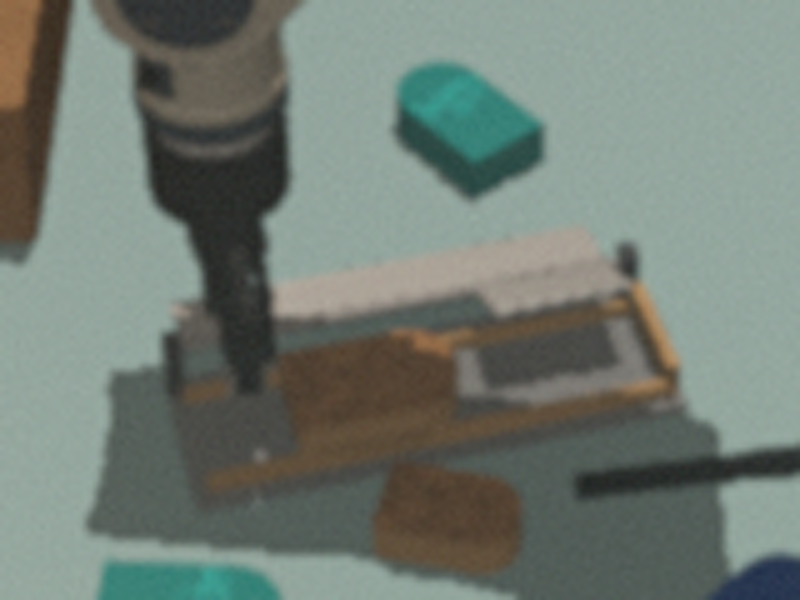

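The flap has started to open: its edge is at about (490,300) and its shadow lies on the lane floor at (545,355). Only about 6 N is on the finger. I'm pressing 1 cm further.

>>> arm_command:
  motion:
    - {"gripper":0.7,"travel":[-0.1,0.2,-0.5],"twist":0}
    - {"gripper":0.7,"travel":[-0.1,0.2,-1.0],"twist":0}
    - {"gripper":0.7,"travel":[-0.1,0.2,-1.1],"twist":0}
    - {"gripper":0.7,"travel":[-0.1,0.2,-1.1],"twist":0}
    - {"gripper":0.7,"travel":[-0.1,0.2,-1.1],"twist":0}
    - {"gripper":0.7,"travel":[-0.1,0.2,-1.1],"twist":0}

```text
clock: 3.42
position: [0.6509, 0.0458, 0.0198]
ee_rot: [3.099, 0.51, 0.004]
wrist_force: [-1.2, -0.9, 8.9]
opening: 0.0594
gripper_force: 3.9
```

```bash
python3 look.py pics/c3.png
python3 - <<'E'
from h import *
# predicted side-crop pixels of the flap's entry/far free corners by angle
d=np.load("press.npz");m=r.camera_model("side");Rm=R.from_rotvec(m["rotation"]).as_matrix()
for a in(.6,.8,1,1.2):
  b=a-np.radians(20);o=[]
  for x in(0,80):
    p=np.array([x,-50*np.cos(b)])/1000;w=np.r_[d["o"]+d["M"]@p,(38+50*np.sin(b))/1000]
    c=Rm.T@(w-m["origin"]);q=cv2.projectPoints(c[None],np.zeros(3),np.zeros(3),m["camera_matrix"],np.array([m["k1"],0,0,0]))[0][0,0];o.append(((q-[230,200])*5).round())
  print(a,*o)
E
```

```text
[-140.2   -7.4] [0.65096797 0.04577455 0.01978477] [-1.24 -1.8   8.17] [-0.55  0.03 -0.06] 3.4667
0.6 [495. 330.] [633. 303.]
0.8 [493. 314.] [631. 286.]
1 [491. 296.] [629. 269.]
1.2 [487. 279.] [626. 251.]
```

View pics/c3.png

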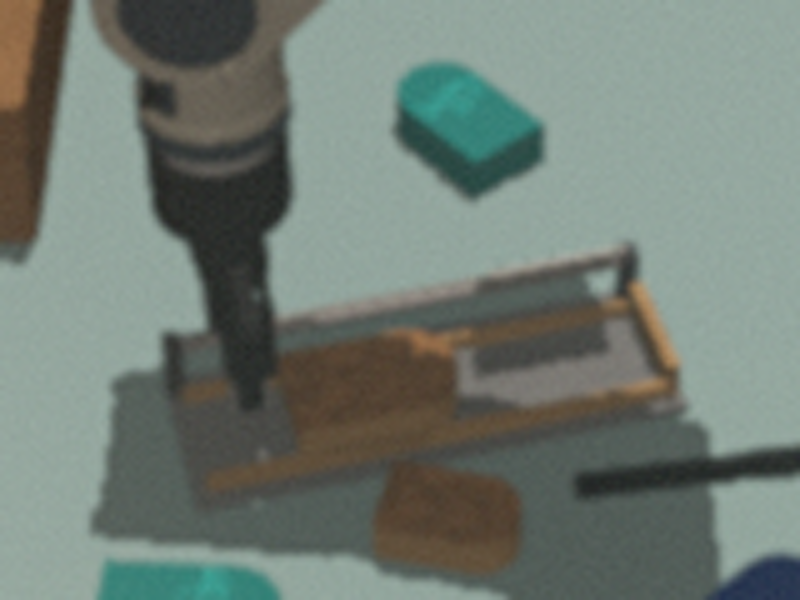

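The flap now appears edge-on with its edge at about (478,283), which is about 1.15 rad, held with roughly 8 N. The sole hasn't moved, so I'm pushing along the lane in direction (−0.948, −0.319).

>>> arm_command:
  motion:
    - {"gripper":0.7,"travel":[-0.7,-0.24,0],"twist":0}
    - {"gripper":0.7,"travel":[-1.4,-0.48,0],"twist":0}
    - {"gripper":0.7,"travel":[-2.1,-0.71,0],"twist":0}
    - {"gripper":0.7,"travel":[-2.8,-0.95,0],"twist":0}
    - {"gripper":0.7,"travel":[-3.5,-1.18,0],"twist":0}
    - {"gripper":0.7,"travel":[-4.2,-1.42,0],"twist":0}
    - {"gripper":0.7,"travel":[-4.9,-1.65,0],"twist":0}
    - {"gripper":0.7,"travel":[-5.6,-1.89,0],"twist":0}

```text
clock: 4.13
position: [0.5985, 0.0268, 0.0206]
ee_rot: [3.098, 0.511, 0.016]
wrist_force: [7.9, -1.9, 6.0]
opening: 0.0599
gripper_force: 4.2
```

```bash
python3 look.py pics/c4.png
```

```text
[-82.7  -6.3] [0.59681555 0.02636447 0.02040366] [ 6.   -3.16  7.9 ] [-0.71 -1.04  0.06] 4.1833
```

View pics/c4.png

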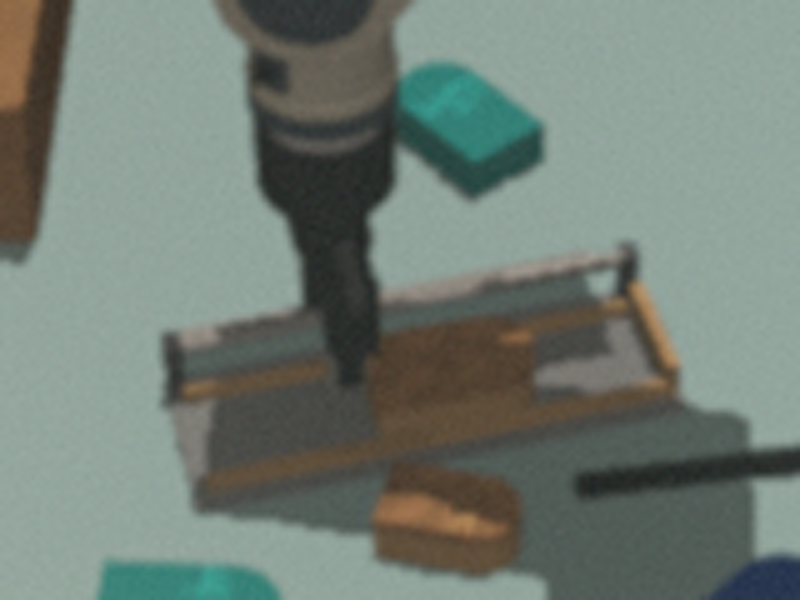

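The sole is flat and straight, its toe is entering the flap zone at (535,350), and the flap is still open. I'm continuing to push.

>>> arm_command:
  motion:
    - {"gripper":0.7,"travel":[-0.7,-0.24,0],"twist":0}
    - {"gripper":0.7,"travel":[-1.4,-0.48,0],"twist":0}
    - {"gripper":0.7,"travel":[-2.1,-0.71,0],"twist":0}
    - {"gripper":0.7,"travel":[-2.8,-0.95,0],"twist":0}
    - {"gripper":0.7,"travel":[-3.5,-1.18,0],"twist":0}
    - {"gripper":0.7,"travel":[-4.2,-1.42,0],"twist":0}
    - {"gripper":0.7,"travel":[-4.8,-1.62,0],"twist":0}
    - {"gripper":0.7,"travel":[-5.2,-1.75,0],"twist":0}

```text
clock: 4.85
position: [0.5468, 0.0092, 0.0206]
ee_rot: [3.098, 0.51, 0.017]
wrist_force: [7.9, -1.9, 7.2]
opening: 0.06
gripper_force: 4.6
```

>>> arm_command:
  motion:
    - {"gripper":0.7,"travel":[-0.2,-0.07,0],"twist":0}
    - {"gripper":0.7,"travel":[-0.4,-0.13,0],"twist":0}
    - {"gripper":0.7,"travel":[-0.5,-0.17,0],"twist":0}
    - {"gripper":0.7,"travel":[-0.5,-0.17,0],"twist":0}

```text
clock: 5.18
position: [0.542, 0.0076, 0.0206]
ee_rot: [3.098, 0.51, 0.017]
wrist_force: [6.5, -2.6, 8.2]
opening: 0.0603
gripper_force: 4.7
```

```bash
python3 look.py pics/c5.png
```

```text
[-24.7  -6. ] [0.54197354 0.00756588 0.02054458] [ 6.88 -2.24  8.11] [-0.52 -1.3   0.06] 5.2333
```

View pics/c5.png

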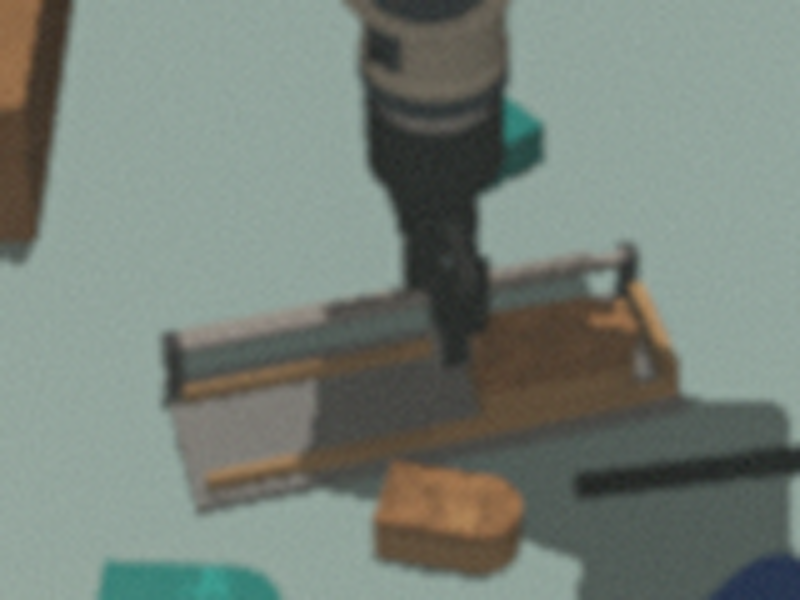

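The toe is a few mm short of the stop (gap at (640,360)). I'm creeping forward and watching for a force rise.

>>> arm_command:
  motion:
    - {"gripper":0.7,"travel":[-0.2,-0.07,0],"twist":0}
    - {"gripper":0.7,"travel":[-0.4,-0.13,0],"twist":0}
    - {"gripper":0.7,"travel":[-0.4,-0.13,0],"twist":0}

```text
clock: 5.48
position: [0.5381, 0.0063, 0.0205]
ee_rot: [3.097, 0.51, 0.017]
wrist_force: [7.7, -3.1, 8.1]
opening: 0.0595
gripper_force: 4.5
```

>>> arm_command:
  motion:
    - {"gripper":0.7,"travel":[-0.15,-0.05,0],"twist":0}
    - {"gripper":0.7,"travel":[-0.2,-0.07,0],"twist":0}
    - {"gripper":0.7,"travel":[-0.2,-0.07,0],"twist":0}

```text
clock: 5.73
position: [0.5362, 0.0056, 0.0205]
ee_rot: [3.097, 0.51, 0.017]
wrist_force: [7.9, -3.1, 8.8]
opening: 0.0598
gripper_force: 4.8
```

>>> arm_command:
  motion:
    - {"gripper":0.7,"travel":[-0.15,-0.05,0],"twist":0}
    - {"gripper":0.7,"travel":[-0.2,-0.07,0],"twist":0}
    - {"gripper":0.7,"travel":[-0.2,-0.07,0],"twist":0}

```text
clock: 5.98
position: [0.5343, 0.0049, 0.0205]
ee_rot: [3.097, 0.51, 0.017]
wrist_force: [7.7, -1.7, 7.1]
opening: 0.0601
gripper_force: 4.7
```

>>> arm_command:
  motion:
    - {"gripper":0.7,"travel":[-0.15,-0.05,0],"twist":0}
    - {"gripper":0.7,"travel":[-0.2,-0.07,0],"twist":0}
    - {"gripper":0.7,"travel":[-0.2,-0.07,0],"twist":0}

```text
clock: 6.23
position: [0.534, 0.0044, 0.0209]
ee_rot: [3.097, 0.509, 0.023]
wrist_force: [10.5, 0.0, 6.2]
opening: 0.0598
gripper_force: 6.9
```

>>> arm_command:
  motion:
    - {"gripper":0.7,"travel":[-0.1,-0.03,0],"twist":0}
    - {"gripper":0.7,"travel":[-0.15,-0.05,0],"twist":0}
    - {"gripper":0.7,"travel":[-0.15,-0.05,0],"twist":0}

```text
clock: 6.48
position: [0.534, 0.0041, 0.0213]
ee_rot: [3.097, 0.509, 0.027]
wrist_force: [15.0, 1.6, 7.0]
opening: 0.0601
gripper_force: 8.1
```

```bash
python3 look.py pics/c6.png
```

```text
[-16.   -5.2] [0.53395428 0.00411355 0.02134522] [13.41  1.63  6.97] [ 0.05 -2.38 -0.1 ] 6.5333
```

View pics/c6.png

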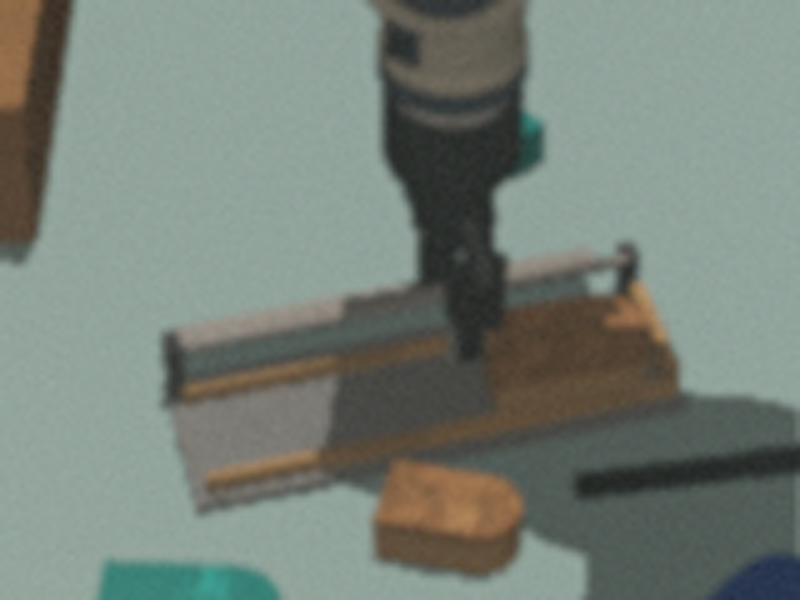

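The toe is on the stop: the arm stalled at press x −16, exactly as predicted, and the force rose to 15 N with the flap still open. I'm backing off the heel with the bar held down, then letting the bar up gently.

>>> arm_command:
  motion:
    - {"gripper":0.7,"travel":[0.5,0.17,0],"twist":0}
    - {"gripper":0.7,"travel":[1.0,0.34,0],"twist":0}
    - {"gripper":0.7,"travel":[1.2,0.4,0.3],"twist":0}
    - {"gripper":0.7,"travel":[1.2,0.4,0.8],"twist":0}
    - {"gripper":0.7,"travel":[1.2,0.4,1.3],"twist":0}
    - {"gripper":0.7,"travel":[1.2,0.4,1.8],"twist":0}
    - {"gripper":0.7,"travel":[1.2,0.4,2.3],"twist":0}
    - {"gripper":0.7,"travel":[1.2,0.4,2.8],"twist":0}

```text
clock: 7.2
position: [0.5369, 0.0083, 0.0467]
ee_rot: [-3.1, -0.51, 0.001]
wrist_force: [-0.7, -0.4, -0.7]
opening: 0.0601
gripper_force: 0.0
```

>>> arm_command:
  motion:
    - {"gripper":0.7,"travel":[0,0,1],"twist":0}
    - {"gripper":0.7,"travel":[0,0,2],"twist":0}
    - {"gripper":0.7,"travel":[0,0,4],"twist":0}
    - {"gripper":0.7,"travel":[0,0,7],"twist":0}
    - {"gripper":0.7,"travel":[0,0,10],"twist":0}
    - {"gripper":0.7,"travel":[0,-4,14],"twist":0}
    - {"gripper":0.7,"travel":[0,-8,16],"twist":0}
    - {"gripper":0.7,"travel":[0,-12,16],"twist":0}

```text
clock: 7.87
position: [0.5388, -0.0984, 0.2088]
ee_rot: [3.097, 0.515, 0.009]
wrist_force: [1.6, 0.1, -0.5]
opening: 0.0592
gripper_force: 0.0
```

>>> arm_command:
  motion:
    - {"gripper":0.7,"travel":[0,-4,0],"twist":0}
    - {"gripper":0.7,"travel":[0,-8,0],"twist":0}
    - {"gripper":0.7,"travel":[0,-12,0],"twist":0}
    - {"gripper":0.7,"travel":[0,-16,0],"twist":0}
    - {"gripper":0.7,"travel":[0,-16,0],"twist":0}
    - {"gripper":0.7,"travel":[0,-16,0],"twist":0}

```text
clock: 8.37
position: [0.5366, -0.26, 0.2045]
ee_rot: [3.101, 0.505, 0.0]
wrist_force: [-0.0, 0.2, -0.4]
opening: 0.0598
gripper_force: 0.0
```

Run:
```python
from h import *
s=cv2.cvtColor(r.get_image("side"),cv2.COLOR_RGB2BGR)[230:310,250:380];t=cv2.cvtColor(r.get_image("top"),cv2.COLOR_RGB2BGR)[190:310,265:365]
cv2.imwrite("pics/f.png",np.hstack([cv2.resize(s,(440,420),interpolation=cv2.INTER_CUBIC),cv2.resize(t,(350,420),interpolation=cv2.INTER_CUBIC)]))
st=r.read_state();print(st["clock"],st["position"],st["wrist_force"].round(2),abs(st["qd"]).max())
```

```text
8.4667 [ 0.53657197 -0.25751723  0.20420386] [-0.66  0.08  0.05] 0.02500032199058329
```

View pics/f.png

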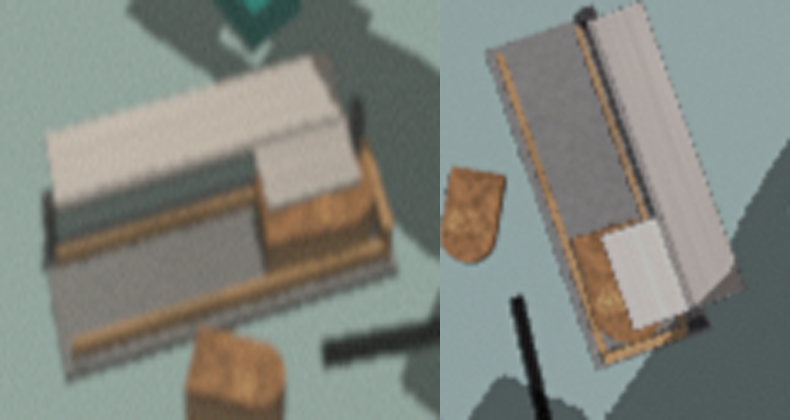

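The sole lies straight with its toe at the stop, about (665,335) in the top crop. The flap rests on it, the heel sticks out slightly, and the gripper is clear of everything.

```bash
python3 -c "from bench import r; print(r.hand_in())"
```

```text
the job is handed in; nothing more can be done
None
```

The sole is under the flap with its toe against the end stop, the flap has come down and rests on it, and the job was handed in at about 8.5 s; the hand-in returned no verdict.

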